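# Wind the soak timer and set it to twenty minutes

## Robot

A 6-joint arm with a two-finger parallel gripper is mounted at the origin on the work surface. World frame = base frame: x ahead of the robot, y to its left, z up, the work surface at z = 0. Lengths are in mm, angles in rad, forces in N, time in s.
With the tool pointing down it reaches from about 275 to 850 mm from the base axis. Payload 5.2 kg.
Tool frame: the origin (TCP) lies between the finger pads; the fingertips stand 17 mm ahead of it and the grasp point (between the pads) lies 2 mm behind it (arm.tips_ahead is the distance from the TCP to the fingertips, in mm); z points along the fingers, y is the line along which they close (so a half turn about z gives the same grasp; the last joint's range is limited). The gripper opens to 85 mm and grips with 20 to 120 N. Pads are 22 mm wide; open, the fingers measure 114 mm over their backs; the gripper's body (76 mm by 85 mm) begins 54 mm behind the grasp point. The pads swing forward as they close: fully open they stand 13 mm farther back than shut.
Start: joints at [-0.203, 0.259, 1.535, -0, 1.348, -0.203], TCP at [550.005, 0.023, 248.31] pointing down, gripper open.
Joint ranges: [-3.14, 3.14], [-0.91, 2.08], [0.19, 2.58], [-1.22, 4.36], [0.22, 2.71], [-3.12, 3.12]. Speed limits (rad/s): [2.57, 2.57, 3.14, 3.14, 3.14, 3.14].

## Interface

Orientations are given as a 3x3 rotation matrix whose columns are the frame's x, y, z axes.
In Python, from bench import readout, eyes, arm gives the robot as it stands.
- The arm moves only by the tool play_rows, never from a script. Its argument "moves" is a list that holds one entry, the list of rows, each a list of 7 numbers: the turn, a rotation vector about the tool's x, y, z in rad, then the shift along the tool's x, y, z in mm, then the closure, from 0 (fully open) to 1 (shut). A call has 1 to 8 rows; each row is the pose to reach, as a shift and turn from the pose commanded when the call began, along the tool's axes at that moment; what a row does not reach only later rows make up. A row lasts 1/12 s, in which the tool goes at most 41.7 mm and 7.16 degrees, less where a joint would pass 70% of its speed; a pose out of reach is approached as far as the arm can. A call with a gripper value outside its range is refused whole. The fingers move at their own pace and stop on an object; "newtons" is the grip in N (left out, the last holds). Time passes only in rows, so rows that repeat a pose let the fingers close. It gives the time, the measured TCP pose, the force and the opening at its end, in the units of the state.
- readout.read_state(): the state, without advancing time (a new reading comes with each control period).
- eyes.snapshot(name): name is "scene" or "side" or "wrist"; returns a dict with "frame" (480x640x3 uint8, red, green, blue), "vertical_fov" (degrees; the focal length in pixels is half the picture's height over the tangent of half this angle, whatever the lens; pixels are square), "cx", "cy" (the principal point, pixels), "rvec" (rotation vector, rad) and "tvec" (3), from world to camera coordinates, as OpenCV has them; the wrist camera has in their place "mount" (4x4, takes a point from camera to tool coordinates, whose origin is the TCP and whose axes are the flange's). Camera axes: x right, y down, z forward; pixel columns grow to the right and rows downward; lengths in mm; the calibration is good to about 2 mm. A picture is of the moment at which its call begins: read the wrist's pose just before it. There is no depth.
- arm.finish_job(): hands the job in, once; it reports no verdict.
The state is a dict: "t": time; "joints": joint angles; "joint_velocities": joint speeds; "joint_efforts": joint torques, N m; "tcp_pos": TCP position; "orientation": TCP orientation; "wrist_force": force on the tool from outside, world axes, zero at the start; "wrist_torque": the same for the moment, N m; "opening": finger opening in mm.
Only numpy, scipy, OpenCV 4.12 (cv2) and the standard library are available. Lean on these libraries where they do the work, as an engineer would, in place of code of your own. Each camera call takes 0.05 s, during which the arm holds its last target. There are 200 camera calls.

## Task

The twist timer on the nail table's mat still has some minutes left over from the last client. Wind it up properly for the next soak: twist its knob clockwise past the 30-minute top mark, then back down to 20 minutes (the dot of green polish), pressing it down onto the mat as you twist so that its case neither turns nor wanders, but not leaning on it hard. Leave the knob set and the timer standing where it is, and do not disturb the other things on the mat.

Things in the scene. Friction and masses are not known exactly. Their poses are not given: they have to be found in the camera images.
- timer: Loose free-standing twist timer, 62 mm tall, 0.25 kg (varies). Origin: centre of the underside of its black rubber sole (70 mm across, four feet on a 28 mm radius), on the mat. z: the knob's axis, up; -x: its front. The timer is too light to hold itself: the feet (friction about 0.6, varies) slip round on the mat unless it is pushed down with some 12 to 17 N while twisting. Over 20 N harms it.
- scale (a point): Centre of the scale on top of the cream case (86 mm across, 8.5 to 33.5 mm above the timer's origin), 33.5 mm above the origin; axes as timer. Red mark: zero; double blue mark: 30 minutes, the top; green dot: 20. The sole under the case is springy: a push of up to about 4 N moves nothing, beyond that case and knob sink 1 mm per 4 N, at most 5 mm.
- knob_grip (a point): On the axis of the pink knob, 54 mm above the timer's origin, at the height to grip its ribbed round grip: 40 mm across, 24 mm tall, from 38 to 62 mm above the origin. Below it the knob's flange, 64 mm across, its top 16 mm under this point. z: up along the axis; the frame turns with the knob. Twisting takes 0.18 N m either way.
- dial (a joint): Knob angle against the case, rad, growing clockwise seen from above: 0 at the red mark, 0.1396 (8 degrees) a minute, 2.793 at 20 (green dot), 4.189 at the 30-minute top mark, end stop 4.608. It stays where left (ticking too slow to notice). White pointer line on the knob: in the timer's frame 120 degrees counter-clockwise from +x at 0, along +x at 15 minutes, 40 clockwise of +x at 20.
- mat: Grey work mat, 300 x 420 x 3 mm, lying fixed on the table; origin at the centre of its underside, x across its short side. The timer's front faces the mat's -x side at the start, to within 0.06 rad.
- polish: Bystander: small green polish bottle with a black cap, 30 mm across, 76 mm tall; origin at the centre of its underside.
- powder_jar: Bystander: powder jar with a white lid, 54 mm across, 38 mm tall; origin at the centre of its underside.
- buffer_block: Bystander: white buffing block, 95 x 26 x 26 mm, long along its x; origin at the centre of its underside.
Not all that is in view belongs to the job. Of the things that look like the timer, the smallest one is meant.

How it is judged:
By the outcome, as a careful person would: the job done as asked, in the order asked, and still so for the second after the job is handed in, with the robot touching nothing.
It also fails if it takes over 61 s, if anything falls off the work surface, if the arm or the gripper's body presses on something with over 40 N, if the wrist force passes 120 N, or if a joint passes its speed limit or range.

## Working session

There is one attempt and no reset: what is moved stays moved. The work goes in short steps, Python scripts to look and compute and a tool call to move; the robot and the scene stay as the last step left them, time stands still between calls to the robot, and variables do not carry over. Pictures are saved under pics/ and viewed, on a budget of 10 in all, crops included, one or two more only if the job needs it, and the job is handed in when it is done.

Besides the shell and the picture viewer there is one more tool, called after "Request:" as a command line: name --argument value ..., lists and objects as JSON in quotes. play_rows: Moves the arm, as the interface text tells. Its arguments: {"type":"object","properties":{"moves":{"type":"array","items":{"type":"array","items":{"type":"array","items":{"type":"number"}}}},"newtons":{"type":"number"}},"required":["moves"]}

```bash
mkdir -p pics; ls; cat > h.py <<'E'
import numpy as np,cv2,pickle
from bench import readout,eyes,arm
def snap(n,f):
    s=readout.read_state(); d=eyes.snapshot(n); d['s']=s
    pickle.dump(d,open(f'pics/{f}.pkl','wb')); cv2.imwrite(f'pics/{f}.png',d['frame'][:,:,::-1]); return d
def cam(d):
    f=240/np.tan(np.radians(d['vertical_fov'])/2)
    if 'mount' in d:
        T=np.eye(4);T[:3,:3]=d['s']['orientation'];T[:3,3]=d['s']['tcp_pos'];M=T@np.array(d['mount']);R=M[:3,:3];c=M[:3,3]
    else:
        R=cv2.Rodrigues(np.array(d['rvec'],float))[0].T;c=-R@np.array(d['tvec'],float).ravel()
    return f,d['cx'],d['cy'],R,c
def ray(d,u,v):
    f,cx,cy,R,c=cam(d); r=R@np.array([(u-cx)/f,(v-cy)/f,1]); return c,r/np.linalg.norm(r)
def onz(d,u,v,z):
    c,r=ray(d,u,v); return c+r*(z-c[2])/r[2]
def proj(d,p):
    f,cx,cy,R,c=cam(d); q=R.T@(np.array(p,float)-c); return np.array([cx+f*q[0]/q[2],cy+f*q[1]/q[2]])
def tri(obs):
    A=np.zeros((3,3));b=np.zeros(3)
    for d,u,v in obs:
        c,r=ray(d,u,v);P=np.eye(3)-np.outer(r,r);A+=P;b+=P@c
    return np.linalg.solve(A,b)
E
python3 -c "
from h import *
a=snap('scene','s0');b=snap('side','d0');w=snap('wrist','w0')
cv2.imwrite('pics/c0.png',cv2.resize(np.hstack([a['frame'],b['frame']])[:,:,::-1],(800,300)))
print(a['s']);print(cam(a),cam(b),cam(w))"
```

```text
pics
{'t': 0.0, 'joints': array([-2.02798747e-01,  2.59331540e-01,  1.53610592e+00, -1.27003605e-05,
        1.34799080e+00, -2.02815148e-01]), 'joint_velocities': array([ 0.00072722, -0.00159241,  0.00030369,  0.00091292,  0.00092488,
       -0.00244528]), 'joint_efforts': array([ 1.06436883e-04, -4.46029150e+01, -2.90570551e+01, -7.42485804e-05,
        1.18754001e-02, -2.51378208e-05]), 'tcp_pos': array([5.49494465e+02, 1.23852665e-01, 2.47471666e+02]), 'orientation': array([[-1.88968906e-05,  9.99998379e-01, -1.80047899e-03],
       [ 9.99999936e-01,  1.95407340e-05,  3.57578725e-04],
       [ 3.57613328e-04, -1.80047211e-03, -9.99998315e-01]]), 'wrist_force': array([ 0.40166796, -0.53800427,  0.36385976]), 'wrist_torque': array([0.02741607, 0.00989991, 0.00589488]), 'opening': 85.43767186447113}
(np.float64(467.17958159258995), 319.7656544771422, 240.06001759171517, array([[ 0.56681596,  0.69644562, -0.4400945 ],
       [ 0.8238427 , -0.47806452,  0.30452835],
       [ 0.00169387, -0.53518017, -0.84473624]]), array([ 877.93074073, -245.73798886,  854.12817629])) (np.float64(585.1235963450134), 320.75482998955835, 247.14247062562734, array([[ 0.96971807, -0.1760693 ,  0.16925267],
       [-0.24411709, -0.71957456,  0.65009176],
       [ 0.00732871, -0.67172319, -0.74076598]]), array([ 341.97770372, -596.4165514 ,  788.74702445])) (np.float64(366.30803712041484), 328.46541393316943, 234.58813299351903, array([[ 9.99998478e-01, -3.31540349e-04, -1.71306066e-03],
       [-7.63234056e-04, -9.65988695e-01, -2.58583175e-01],
       [-1.56906647e-03,  2.58584089e-01, -9.65987478e-01]]), array([549.34308292,  65.84228991, 372.70174614]))
```

View pics/s0.png

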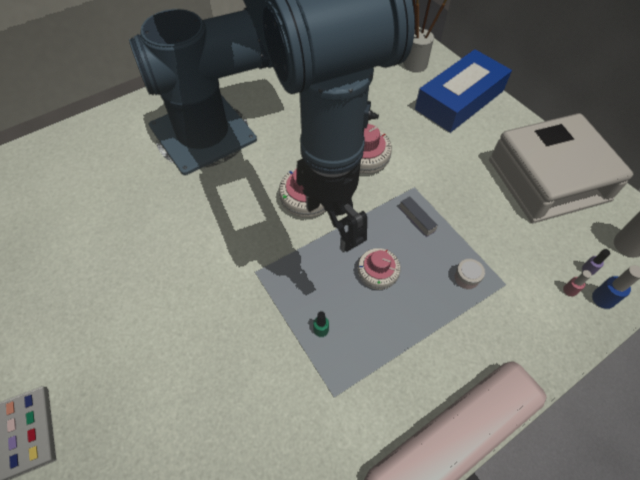

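View pics/d0.png

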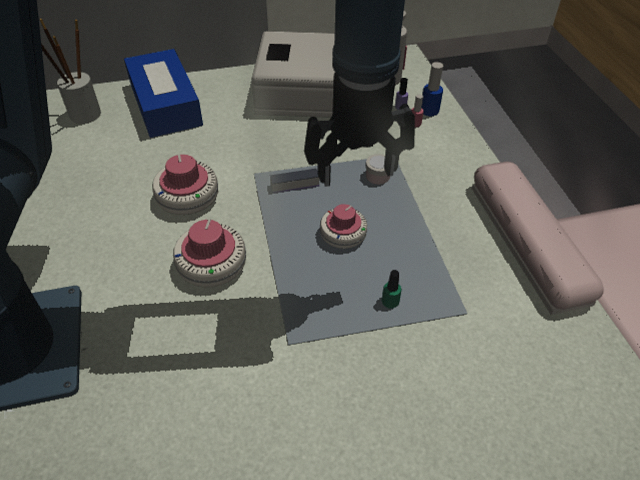

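The timer is on the mat at about (380,266) in the scene view and (344,226) in the side view. The two bigger lookalikes stand off the mat, near the base. I'll zoom in on the timer next.

```bash
python3 -c "
from h import *
L=lambda f:pickle.load(open(f'pics/{f}.pkl','rb'))
a,b,w=L('s0'),L('d0'),L('w0')
p=tri([(a,380,262),(b,344,218)]);print(p, proj(w,p),proj(a,p),proj(b,p))
for n,(u,v),(u2,v2) in [('jar',(471,268),(376,164)),('pol',(321,316),(394,274))]: print(n,tri([(a,u,v),(b,u2,v2)]))
print('matcorners',[onz(a,u,v,3).round() for u,v in [(257,275),(416,190),(504,285),(335,390)]])
ca=cv2.resize(a['frame'][230:305,335:435],(400,300),interpolation=3);cb=cv2.resize(b['frame'][190:265,295:395],(400,300),interpolation=3)
x=np.hstack([ca,cb]); ww=cv2.resize(w['frame'],(400,300));u,v=map(int,proj(w,p));u=np.clip(u,80,560);v=np.clip(v,60,420);cw=cv2.resize(w['frame'][v-60:v+60,u-80:u+80],(400,300),interpolation=3)
cv2.imwrite('pics/c1.png',np.vstack([x,np.hstack([ww,cw])])[:,:,::-1])"
```

```text
[568.60246759 113.45296812  47.72116262] [352.4333943   76.64820429] [379.86645827 262.45629046] [343.65180271 217.60551342]
jar [677.18966247 261.93772525  31.82114823]
pol [604.63221282 -53.0428299   73.42297649]
matcorners [array([432., -94.,   3.]), array([448., 323.,   3.]), array([736., 309.,   3.]), array([712., -97.,   3.])]
```

View pics/c1.png

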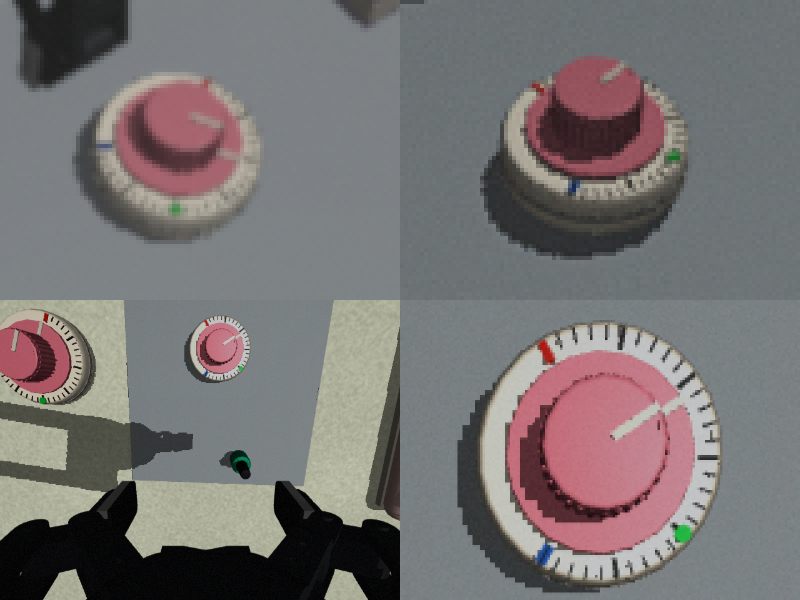

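```bash
python3 -c "
from h import *
L=lambda f:pickle.load(open(f'pics/{f}.pkl','rb'))
a,b,w=L('s0'),L('d0'),L('w0')
o=[(a,380.5,258.75),(b,345,210.75),(w,354.4,68.8)]
p=tri(o);print(p,[proj(d,p)-[u,v] for d,u,v in o]);print([onz(*q,65) for q in o])
print(arm.tips_ahead)"
```

```text
[569.47776721 114.73384231  63.26196645] [array([ 1.03653238, -0.22648558]), array([-0.74961546,  0.06636963]), array([0.40598523, 2.94014231])]
[array([569.41081319, 111.95537023,  65.        ]), array([570.26812957, 112.8776351 ,  65.        ]), array([569.01224323, 116.56902643,  65.        ])]
17.0
```

Request:
play_rows --moves '[[[0,0,-0.12,40,6,0,0.0],[0,0,-0.24,80,12,10,0.0],[0,0,-0.36,115,18,20,0.0],[0,0,-0.48,115,18,40,0.0],[0,0,-0.6,115,18,48,0.0],[0,0,-0.72,115,18,48,0.0],[0,0,-0.84,115,18,48,0.0],[0,0,-0.96,115,18,48,0.0]]]'

```text
t: 0.82
tcp_pos: [567.6, 115.2, 199.5]
orientation: [[-0.823, 0.568, -0.002], [0.568, 0.823, -0.0], [0.001, -0.001, -1.0]]
wrist_force: [-0.9, 0.3, 0.6]
opening: 85.7
```

Request:
play_rows --moves '[[[0,0,-0.12,0,0,0,0.0],[0,0,-0.24,0,0,0,0.0],[0,0,-0.36,0,0,0,0.0],[0,0,-0.48,0,0,0,0.0],[0,0,-0.6,0,0,0,0.0],[0,0,-0.6,0,0,0,0.0],[0,0,-0.6,0,0,0,0.0],[0,0,-0.6,0,0,0,0.0]]]'

```text
t: 1.48
tcp_pos: [567.9, 115.0, 200.1]
orientation: [[-1.0, 0.014, -0.0], [0.014, 1.0, -0.0], [0.0, -0.0, -1.0]]
wrist_force: [0.4, 0.9, -0.1]
opening: 85.5
```

```bash
python3 -c "
from h import *
w=snap('wrist','w1');s=w['s'];print(s['t'],s['joints'],s['tcp_pos'],s['orientation'],s['wrist_force'],s['opening'])"
```

```text
1.4833 [ 7.44699912e-03  3.46579084e-01  1.53356854e+00  1.47028312e-06
  1.26180775e+00 -1.54908867e+00] [567.91874027 115.03291329 200.12101034] [[-9.99898246e-01  1.42606204e-02 -3.62725292e-04]
 [ 1.42606218e-02  9.99898312e-01 -1.30057312e-06]
 [ 3.62669860e-04 -6.47312900e-06 -9.99999934e-01]] [ 0.3522495   0.94989482 -0.08548983] 85.50731959601423
```

View pics/w1.png

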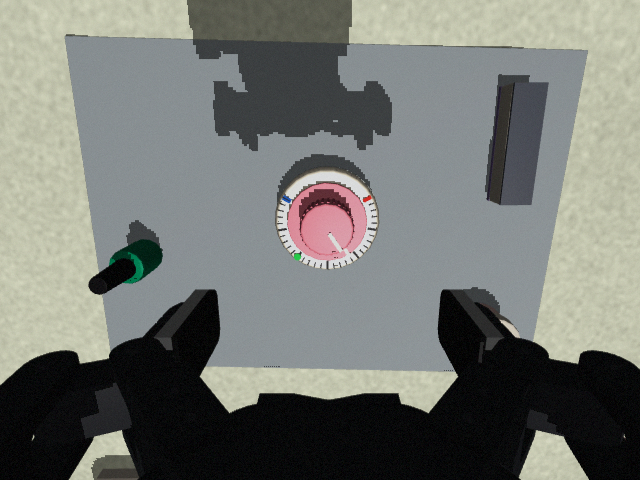

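Top view: the knob top is at about (327,229), the red mark at (367,199), blue at (287,199) and green at (297,256). The polish (135,262), jar (505,325) and block (515,140) are all well clear. I'll fit the knob outline in every view.

```bash
cat > fit.py <<'E'
from h import *
from scipy.optimize import minimize
t=np.linspace(0,2*np.pi,60)
def circ(d,x,y,r,z): return np.array([proj(d,(x+r*np.cos(q),y+r*np.sin(q),z)) for q in t])
def pink(d):
    f=d['frame'].astype(int); return ((f[...,0]-f[...,1]>35)&(f[...,0]-f[...,2]>20)&(f[...,0]-f[...,1]>.25*f[...,0])).astype(np.uint8)
def fit(d,x,y,z0=3):
    u,v=map(int,proj(d,(x,y,z0+45))); S=4;n=60
    v0,u0=max(v-n,0),max(u-n,0)
    m=cv2.resize(pink(d)[v0:v+n,u0:u+n]*255,None,fx=S,fy=S,interpolation=1)>127
    k,lab,st,_=cv2.connectedComponentsWithStats(m.astype(np.uint8)); m=lab==1+np.argmax(st[1:,4])
    h=cv2.convexHull(np.argwhere(m)[:,::-1].astype(np.int32)); m=cv2.fillConvexPoly(np.zeros(m.shape,np.uint8),h,1)
    def cost(p):
        P=np.vstack([circ(d,*p,32,z0+38),circ(d,*p,20,z0+62)]); P=(P-[u0,v0]+.5)*S-.5
        q=cv2.fillConvexPoly(np.zeros(m.shape,np.uint8),np.round(cv2.convexHull(P.astype(np.float32))).astype(np.int32),1)
        return np.sum(q!=m)/m.sum()
    r=minimize(cost,(x,y),method='Nelder-Mead',options=dict(initial_simplex=[(x,y),(x+4,y),(x,y+4)],xatol=.05)); return r.x,r.fun
def ang(d,x,y,u,v,z):
    q=onz(d,u,v,z); return np.degrees(np.arctan2(q[1]-y,q[0]-x))
E
python3 -c "
from fit import *
L=lambda f:pickle.load(open(f'pics/{f}.pkl','rb'))
for n in ['s0','d0','w0','w1']:
    d=L(n);r=fit(d,569,114);print(n,r, fit(d,569,114,1),np.linalg.norm(r[0]) )
w=L('w1')
x,y=fit(w,569,114)[0]
for n,u,v,z in [('red',367,199,36.5),('blue',287,199,36.5),('green',297,256,36.5),('pt',331,236,65),('pt2',341,252,65)]: print(n,ang(w,x,y,u,v,z))
w['frame'][...]=w['frame'];c=cv2.resize(w['frame'][155:285,260:395],None,fx=4,fy=4,interpolation=3);cv2.imwrite('pics/c2.png',c[...,::-1])"
```

```text
s0 (array([568.62743825, 112.95047796]), np.float64(0.036540483701366984)) (array([567.84559631, 113.79651642]), np.float64(0.03557658604977217)) 579.7369869160119
d0 (array([567.62728882, 112.04789734]), np.float64(0.04478864642148634)) (array([568.41825771, 114.01657438]), np.float64(0.04387303525103006)) 578.5805650981914
w0 (array([568.29452556, 113.64627597]), np.float64(0.01798188874514877)) (array([568.41180444, 114.00011933]), np.float64(0.008990944372574385)) 579.5464984165975
w1 (array([568.06289861, 113.81105863]), np.float64(0.020731644659096746)) (array([568.38255882, 113.95677471]), np.float64(0.009633663875044957)) 579.3517185943233
red 118.16091943951528
blue -120.53602720111266
green -40.287883926261294
pt 34.483054409844044
pt2 31.52516113015774
```

View pics/c2.png

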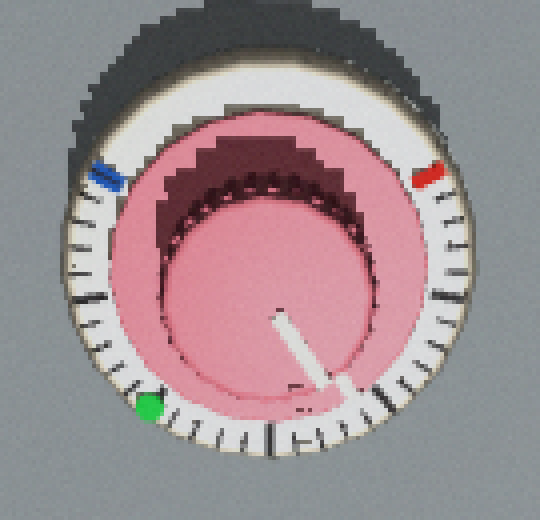

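Request:
play_rows --moves '[[[0,0,0,-0.4,-1.0,30,0.35],[0,0,0,-0.4,-1.0,60,0.35],[0,0,0,-0.4,-1.0,90,0.35],[0,0,0,-0.4,-1.0,110,0.35],[0,0,0,-0.4,-1.0,110,0.35],[0,0,0,-0.4,-1.0,110,0.35],[0,0,0,-0.4,-1.0,110,0.35]]]' --newtons 40

```text
t: 2.12
tcp_pos: [569.4, 114.0, 91.6]
orientation: [[-1.0, 0.012, 0.002], [0.012, 1.0, -0.0], [-0.002, -0.0, -1.0]]
wrist_force: [-0.4, -0.3, 0.2]
opening: 55.6
```

```bash
python3 -c "
from fit import *
w=snap('wrist','w2');b=snap('side','d2');a=snap('scene','s2');s=w['s'];print(s['tcp_pos'],s['orientation'],s['opening'])
o=np.hstack([cv2.resize(w['frame'],(400,300)),cv2.resize(b['frame'][160:280,265:425],(400,300),interpolation=3)]);cv2.imwrite('pics/c3.png',o[...,::-1])
print(fit(w,568.4,114,1))"
```

```text
[569.43015658 114.03437014  91.64294505] [[-9.99931409e-01  1.15384368e-02  2.01030823e-03]
 [ 1.15383927e-02  9.99933430e-01 -3.35510850e-05]
 [-2.01056153e-03 -1.03530580e-05 -9.99997979e-01]] 55.63608093773783
(array([568.52407184, 113.91442144]), np.float64(0.006967595679423923))
```

View pics/c3.png

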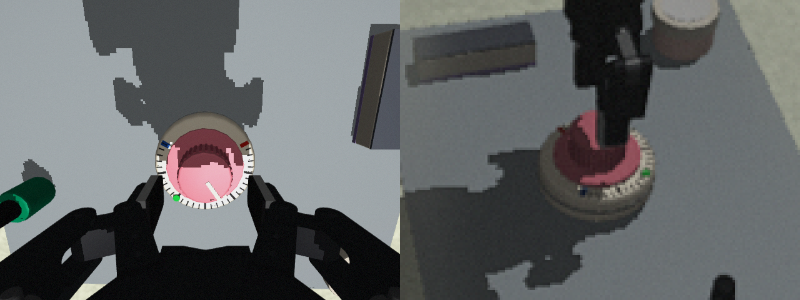

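The fingers straddle the knob and the fit again gives (568.5, 113.9). Descending with a 0.9 mm correction.

Request:
play_rows --moves '[[[0,0,0,0.9,-0.1,10,0.35],[0,0,0,0.9,-0.1,20,0.35],[0,0,0,0.9,-0.1,27,0.35],[0,0,0,0.9,-0.1,31,0.35],[0,0,0,0.9,-0.1,31,0.35],[0,0,0,0.9,-0.1,31,0.35]]]'

```text
t: 2.77
tcp_pos: [567.2, 113.9, 58.7]
orientation: [[-1.0, 0.011, -0.001], [0.011, 1.0, -0.0], [0.001, -0.0, -1.0]]
wrist_force: [0.8, -0.5, 0.1]
opening: 55.6
```

Request:
play_rows --moves '[[[0,0,0,0,0,0,0.38],[0,0,0,0,0,0,0.42],[0,0,0,0,0,0,0.42],[0,0,0,0,0,0,0.42]]]' --newtons 30

```text
t: 3.1
tcp_pos: [567.7, 113.9, 59.6]
orientation: [[-1.0, 0.011, 0.001], [0.011, 1.0, 0.0], [-0.001, 0.0, -1.0]]
wrist_force: [0.0, -0.4, -0.3]
opening: 49.9
```

```bash
python3 -c "
from fit import *
w=snap('wrist','w3');s=w['s'];print(s['tcp_pos'],s['orientation'][:,2],s['opening'],s['wrist_force']);w=snap('side','d3');print(w['s']['tcp_pos'])"
```

```text
[567.729108   113.9404645   59.64272428] [ 6.63008428e-04  1.78186353e-05 -9.99999780e-01] 49.86983964868843 [ 0.00580716 -0.42841357 -0.34960267]
[567.6570591  113.93911496  59.57554339]
```

Request:
play_rows --moves '[[[0,0,0,-0.7,0,0,0.46],[0,0,0,-0.7,0,0,0.5],[0,0,0,-0.7,0,0,0.53],[0,0,0,-0.7,0,0,0.56],[0,0,0,-0.7,0,0,0.6],[0,0,0,-0.7,0,0,0.65],[0,0,0,-0.7,0,0,0.7],[0,0,0,-0.7,0,0,0.7]]]' --newtons 30

```text
t: 3.87
tcp_pos: [568.3, 113.8, 59.5]
orientation: [[-1.0, 0.011, 0.0], [0.011, 1.0, -0.0], [-0.0, -0.0, -1.0]]
wrist_force: [-1.1, -1.1, 3.8]
opening: 38.9
```

Request:
play_rows --moves '[[[0,0,0,0,0,0,0.7],[0,0,0,0,0,0,0.7],[0,0,0,0,0,0,0.7]]]' --newtons 50

```text
t: 4.12
tcp_pos: [568.4, 113.8, 59.6]
orientation: [[-1.0, 0.011, 0.0], [0.011, 1.0, -0.0], [-0.0, -0.0, -1.0]]
wrist_force: [0.1, -1.5, 4.2]
opening: 38.4
```

Request:
play_rows --moves '[[[0,0,0,0,0,0.7,0.7],[0,0,0,0,0,1.4,0.7],[0,0,0,0,0,2.0,0.7],[0,0,0,0,0,2.0,0.7],[0,0,0,0,0,2.0,0.7]]]'

```text
t: 4.53
tcp_pos: [568.5, 113.8, 58.1]
orientation: [[-1.0, 0.011, 0.001], [0.011, 1.0, -0.0], [-0.001, -0.0, -1.0]]
wrist_force: [-1.7, -2.8, 9.9]
opening: 38.2
```

Request:
play_rows --moves '[[[0,0,0,0,0,0.8,0.7],[0,0,0,0,0,1.6,0.7],[0,0,0,0,0,1.6,0.7],[0,0,0,0,0,1.6,0.7],[0,0,0,0,0,1.6,0.7]]]'

```text
t: 4.95
tcp_pos: [568.6, 113.8, 57.1]
orientation: [[-1.0, 0.011, 0.001], [0.011, 1.0, -0.0], [-0.001, -0.0, -1.0]]
wrist_force: [-3.0, -2.9, 12.7]
opening: 38.7
```

```bash
python3 -c "
from fit import *
for i in range(3):
  w=snap('wrist','w4');s=w['s'];print(s['tcp_pos'],s['opening'],s['wrist_force'],s['wrist_torque'],s['joints'][5])"
```

```text
[568.64495022 113.83614279  57.10095421] 38.679039865923066 [-2.95039002 -2.85261535 12.70633302] [-0.40382231  0.5211533   0.0087048 ] -1.554529602860732
[568.62207773 113.79035975  57.10259499] 38.30805504024991 [-2.97754373 -2.18573378 13.51239419] [-0.46854991  0.53155795  0.02622315] -1.5544799385052641
[568.63335603 113.77280144  57.11067847] 38.28159004460625 [-2.65705063 -2.95507865 13.24315075] [-0.41273651  0.59631408  0.01812023] -1.5545335204959048
```

Request:
play_rows --moves '[[[0,0,0,0.4,-0.4,0.4,0.7],[0,0,0,0.4,-0.4,0.4,0.7],[0,0,0,0.4,-0.4,0.4,0.7]]]'

```text
t: 5.35
tcp_pos: [568.6, 113.7, 56.9]
orientation: [[-1.0, 0.011, 0.002], [0.011, 1.0, 0.0], [-0.002, 0.0, -1.0]]
wrist_force: [-2.5, -0.3, 13.3]
opening: 38.6
```

Request:
play_rows --moves '[[[0,0,0.05,0.3,0,0.3,0.7],[0,0,0.12,0.3,0,0.3,0.7],[0,0,0.2,0.3,0,0.3,0.7],[0,0,0.28,0.3,0,0.3,0.7]]]'

```text
t: 5.68
tcp_pos: [568.5, 113.8, 56.8]
orientation: [[-0.957, 0.29, 0.003], [0.29, 0.957, 0.0], [-0.003, 0.001, -1.0]]
wrist_force: [-2.4, -1.2, 14.7]
opening: 38.1
```

```bash
python3 -c "
from fit import *
a=snap('wrist','w5');d=snap('side','d5');c=snap('scene','s5');s=c['s'];print(s['tcp_pos'],s['wrist_force'],s['wrist_torque'],s['joints'][5])
z=lambda f,v,u:cv2.resize(f[v-45:v+45,u-60:u+60],(400,300),interpolation=3)
cv2.imwrite('pics/c4.png',np.vstack([np.hstack([z(d['frame'],226,344),z(c['frame'],266,380)]),np.hstack([cv2.resize(a['frame'][180:420,160:480],(400,300)),z(pickle.load(open('pics/d0.pkl','rb'))['frame'],226,344)])])[...,::-1])"
```

```text
[568.51411181 113.79376605  56.79998271] [-1.2764625   0.28308066 14.06130574] [-0.16267688  0.41389481 -0.01517093] -1.2725733671388877
```

View pics/c4.png

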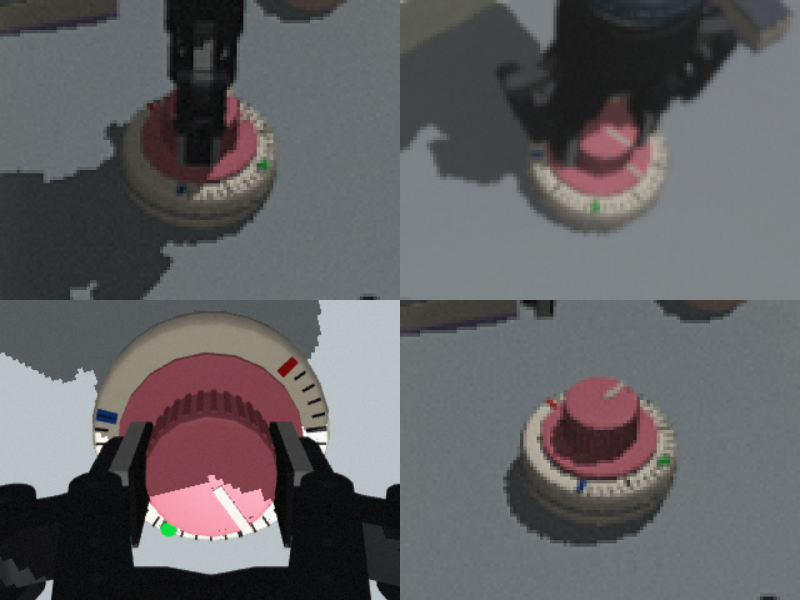

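The wrist view shows the pointer still at the same place between the pads, at (235,510) in the crop, and the scale marks turning under it. I'll measure the case angle by code.

```bash
cat > chk.py <<'E'
from fit import *
def blob(f,m):
    k,l,st,c=cv2.connectedComponentsWithStats(m.astype(np.uint8))
    if k<2: return None
    i=1+np.argmax(st[1:,4]); return c[i],st[i,4]
def chk(d,x,y,sink,show=1):
    F=d['frame'].astype(int);r,g,b=F[...,0],F[...,1],F[...,2]
    u,v=proj(d,(x,y,40)); V,U=np.mgrid[:480,:640]; near=np.hypot(U-u,V-v)<(130 if d['s']['tcp_pos'][2]<120 else 60)
    out={}
    for n,m,a in [('red',(r>2.5*g)&(r>2.5*b)&(r>80),120),('green',(g>1.8*r)&(g>1.5*b)&(g>70),-40),('blue',(b>1.6*r)&(b>1.3*g)&(b>80),-120)]:
        q=blob(F,m&near)
        if q:
            p=onz(d,*q[0],36.5-sink); out[n]=(p[:2]-[x,y],q[1]); th=np.degrees(np.arctan2(*(p[:2]-[x,y])[::-1]))
            print(n,'r %.1f ang-nominal %.2f px %d'%(np.hypot(*(p[:2]-[x,y])),(th-a+180)%360-180,q[1]),q[0].round(1))
    s=d['s'];print('t',s['t'],'tcp',s['tcp_pos'].round(1),'yaw',np.degrees(np.arctan2(s['orientation'][1,1],s['orientation'][0,1])).round(2),'F',s['wrist_force'].round(1),'T',s['wrist_torque'].round(2),'q6',s['joints'][5].round(3),s['opening'].round(1))
E
python3 -c "
from chk import *
for n,k in [('w1',0),('w3',0),('w4',2.3),('w5',2.6)]:
  print(n);chk(pickle.load(open(f'pics/{n}.pkl','rb')),568.4,114,k)"
```

```text
w1
red r 36.9 ang-nominal -0.51 px 27 [366.7 198.5]
green r 38.7 ang-nominal -0.59 px 40 [297.  256.3]
blue r 37.0 ang-nominal -0.46 px 41 [286.2 198.9]Traceback (most recent call last):
  File "<string>", line 4, in <module>
    print(n);chk(pickle.load(open(f'pics/{n}.pkl','rb')),568.4,114,k)
             ~~~^^^^^^^^^^^^^^^^^^^^^^^^^^^^^^^^^^^^^^^^^^^^^^^^^^^^^
  File "chk.py", line 15, in chk
    s=d['s'];print('t',s['t'],'tcp',s['tcp_pos'].round(1),'yaw',np.degrees(np.arctan2(s['orientation'][1,1],s['orientation'][0,1])).round(2),'F',s['wrist_force'].round(1),'T',s['wrist_torque'].round(2),'q6',s['joints'][5].round(3),s['opening'].round(1))
                                                                                                                                                                                                                                       ^^^^^^^^^^^^^^^^^^
AttributeError: 'float' object has no attribute 'round'
```

```bash
sed -i "s/s\['opening'\].round(1)/round(float(s['opening']),1)/" chk.py
python3 -c "
from chk import *
for n,k in [('w1',0),('w3',0),('w4',2.3),('w5',2.6)]:
  print(n);chk(pickle.load(open(f'pics/{n}.pkl','rb')),568.4,114,k)"
```

```text
w1
red r 36.9 ang-nominal -0.51 px 27 [366.7 198.5]
green r 38.7 ang-nominal -0.59 px 40 [297.  256.3]
blue r 37.0 ang-nominal -0.46 px 41 [286.2 198.9]
t 1.4833 tcp [567.9 115.  200.1] yaw 89.18 F [ 0.4  0.9 -0.1] T [ 0.02  0.01 -0.04] q6 -1.549 85.5
w3
red r 36.9 ang-nominal -0.44 px 107 [403.  253.1]
green r 38.9 ang-nominal -0.52 px 127 [273.7 353.6]
blue r 37.1 ang-nominal -2.25 px 55 [253.4 251.2]
t 3.1 tcp [567.7 113.9  59.6] yaw 89.38 F [ 0.  -0.4 -0.3] T [ 0.04 -0.05  0.01] q6 -1.555 49.9
w4
red r 37.0 ang-nominal -0.57 px 108 [403.8 251.3]
green r 38.2 ang-nominal 2.09 px 39 [277.8 353.1]
blue r 36.9 ang-nominal 1.57 px 54 [251.4 254.4]
t 5.05 tcp [568.6 113.8  57.1] yaw 89.39 F [-2.7 -3.  13.2] T [-0.41  0.6   0.02] q6 -1.555 38.3
w5
red r 36.9 ang-nominal -0.72 px 115 [389.4 233.3]
green r 39.0 ang-nominal -0.91 px 109 [294.  363.4]
blue r 37.0 ang-nominal 1.11 px 54 [244.4 275.7]
t 5.6833 tcp [568.5 113.8  56.8] yaw 73.14 F [-2.4 -1.2 14.7] T [-0.07  0.4   0.17] q6 -1.272 38.1
```

Request:
play_rows --moves '[[[0,0,0.08,0,0,0,0.7],[0,0,0.16,0,0,0,0.7],[0,0,0.24,0,0,0,0.7],[0,0,0.32,0,0,0,0.7],[0,0,0.4,0,0,0,0.7],[0,0,0.48,0,0,0,0.7],[0,0,0.56,0,0,0,0.7]]]'

```text
t: 6.42
tcp_pos: [568.6, 113.9, 56.8]
orientation: [[-0.657, 0.754, 0.003], [0.754, 0.657, 0.0], [-0.002, 0.003, -1.0]]
wrist_force: [-1.9, -0.3, 14.1]
opening: 38.3
```

```bash
python3 -c "
from chk import *
chk(snap('wrist','w6'),568.4,114,2.6)"
```

```text
red r 37.0 ang-nominal -0.72 px 114 [346.6 210.8]
green r 39.9 ang-nominal -0.76 px 76 [340.6 370.6]
t 6.4167 tcp [568.6 113.9  56.8] yaw 41.05 F [-1.9 -0.3 14.1] T [-0.06  0.41  0.15] q6 -0.712 38.3
```

Request:
play_rows --moves '[[[0,0,0.08,0,0,0,0.7],[0,0,0.16,0,0,0,0.7],[0,0,0.24,0,0,0,0.7],[0,0,0.32,0,0,0,0.7],[0,0,0.4,0,0,0,0.7],[0,0,0.48,0,0,0,0.7],[0,0,0.56,0,0,0,0.7],[0,0,0.64,0,0,0,0.7]]]'

```text
t: 7.13
tcp_pos: [568.8, 114.1, 56.9]
orientation: [[-0.076, 0.997, 0.004], [0.997, 0.076, 0.001], [0.0, 0.004, -1.0]]
wrist_force: [-0.7, 0.1, 13.5]
opening: 38.1
```

```bash
python3 -c "
from chk import *
chk(snap('wrist','w7'),568.4,114,2.6)"
```

```text
red r 37.0 ang-nominal -0.89 px 122 [290.7 217.2]
blue r 36.9 ang-nominal -2.57 px 36 [279.8 352.2]
t 7.1333 tcp [568.8 114.1  56.9] yaw 4.38 F [-0.7  0.1 13.5] T [0.07 0.35 0.18] q6 -0.072 38.1
```

Request:
play_rows --moves '[[[0,0,0.08,0,0,0.2,0.7],[0,0,0.16,0,0,0.2,0.7],[0,0,0.24,0,0,0.2,0.7],[0,0,0.32,0,0,0.2,0.7],[0,0,0.4,0,0,0.2,0.7],[0,0,0.48,0,0,0.2,0.7],[0,0,0.56,0,0,0.2,0.7],[0,0,0.64,0,0,0.2,0.7]]]'

```text
t: 7.85
tcp_pos: [569.1, 114.0, 56.8]
orientation: [[0.534, 0.845, 0.004], [0.845, -0.534, 0.001], [0.003, 0.003, -1.0]]
wrist_force: [-1.0, 0.1, 14.1]
opening: 38.5
```

```bash
python3 -c "
from chk import *
chk(snap('wrist','w8'),568.4,114,2.6)"
```

```text
red r 37.0 ang-nominal -0.83 px 112 [251.8 254.3]
green r 40.4 ang-nominal 1.01 px 23 [419.3 302.4]
blue r 40.3 ang-nominal -2.54 px 3 [328. 373.]
t 7.85 tcp [569.1 114.   56.8] yaw -32.29 F [-1.   0.1 14.1] T [0.03 0.21 0.17] q6 0.568 38.5
```

Request:
play_rows --moves '[[[0,0,0.08,0,-0.2,0,0.7],[0,0,0.17,-0.1,-0.2,0,0.7],[0,0,0.26,-0.1,-0.2,0,0.7],[0,0,0.35,-0.1,-0.2,0,0.7],[0,0,0.44,-0.1,-0.2,0,0.7],[0,0,0.53,-0.1,-0.2,0,0.7],[0,0,0.62,-0.1,-0.2,0,0.7],[0,0,0.7,-0.1,-0.2,0,0.7]]]'

```text
t: 8.57
tcp_pos: [569.2, 113.7, 56.9]
orientation: [[0.953, 0.302, 0.005], [0.302, -0.953, 0.0], [0.005, 0.001, -1.0]]
wrist_force: [0.5, -0.7, 13.4]
opening: 38.4
```

```bash
python3 -c "
from chk import *
w=snap('wrist','w9');chk(w,568.4,114,2.6)
v=pickle.load(open('pics/w4.pkl','rb'))
cv2.imwrite('pics/c5.png',np.hstack([cv2.resize(q['frame'][200:390,230:430],(400,380),interpolation=3) for q in (v,w)])[...,::-1])"
```

```text
green r 38.5 ang-nominal -1.02 px 164 [406.1 248.6]
blue r 35.2 ang-nominal -3.91 px 2 [376.5 348.5]
t 8.5667 tcp [569.2 113.7  56.9] yaw -72.42 F [ 0.5 -0.7 13.4] T [-0.12  0.07  0.16] q6 1.269 38.4
```

View pics/c5.png

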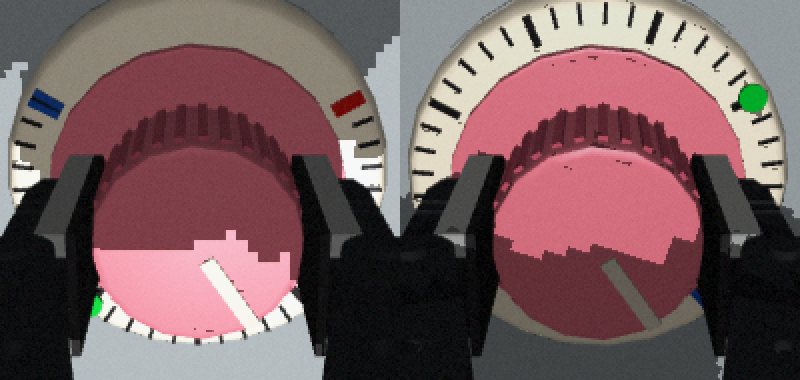

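```bash
python3 -c "
from chk import *
for n,pts in [('w1',[(329.5,234.5,65),(340.75,251.25,65)]),('w4',[(334.5,331.5,62.4),(355.5,366,62.4)]),('w9',[(335,331.5,62.4),(356,362.5,62.4)])]:
  d=pickle.load(open(f'pics/{n}.pkl','rb')); P=[onz(d,*q)[:2] for q in pts]; c=np.array([568.4,114]);
  for A in (P[1]-P[0],P[1]-c):
    a=np.degrees(np.arctan2(*A[::-1]))+.7; print(n,a,((120-a)%360)/8, np.hypot(*A))
"
```

```text
w1 32.842731337304436 10.894658582836946 15.399467577721083
w1 32.71937706146315 10.910077867317106 19.398825594402098
w4 28.856086112983135 11.392989235877108 16.46817794421986
w4 30.27097308054764 11.216128364931546 20.294257634709567
w9 -130.2226413564385 31.27783016955481 15.079572400946002
w9 -128.41289009279015 31.05161126159877 18.64975730663218
```

The knob is at about 31.1 minutes, past the top mark, and the case hasn't moved. Now turning back.

Request:
play_rows --moves '[[[0,0,-0.05,0,0,0.2,0.7],[0,0,-0.13,0,0,0.2,0.7],[0,0,-0.22,0,0,0.2,0.7],[0,0,-0.31,0,0,0.2,0.7],[0,0,-0.4,0,0,0.2,0.7],[0,0,-0.49,0,0,0.2,0.7],[0,0,-0.58,0,0,0.2,0.7],[0,0,-0.66,0,0,0.2,0.7]]]'

```text
t: 9.28
tcp_pos: [569.1, 114.0, 56.7]
orientation: [[0.561, 0.828, 0.005], [0.828, -0.561, 0.001], [0.003, 0.003, -1.0]]
wrist_force: [-1.4, -0.1, 13.9]
opening: 38.4
```

```bash
python3 -c "
from chk import *
chk(snap('wrist','w10'),568.4,114,2.6)"
```

```text
red r 37.1 ang-nominal -0.41 px 113 [250.1 257.2]
green r 40.0 ang-nominal 1.13 px 49 [419.  299.5]
blue r 40.0 ang-nominal -2.69 px 5 [330.6 372.4]
t 9.2833 tcp [569.1 114.   56.7] yaw -34.15 F [-1.4 -0.1 13.9] T [ 0.02  0.24 -0.24] q6 0.601 38.4
```

Request:
play_rows --moves '[[[0,0,-0.08,0,0,0,0.7],[0,0,-0.17,0,0,0,0.7],[0,0,-0.26,0,0,0,0.7],[0,0,-0.35,0,0,0,0.7],[0,0,-0.44,0,0,0,0.7],[0,0,-0.53,0,0,0,0.7],[0,0,-0.62,0,0,0,0.7],[0,0,-0.7,0,0,0,0.7]]]'

```text
t: 10.0
tcp_pos: [568.8, 114.1, 56.6]
orientation: [[-0.104, 0.995, 0.004], [0.995, 0.104, 0.001], [0.0, 0.004, -1.0]]
wrist_force: [-1.1, 0.3, 14.6]
opening: 38.4
```

Request:
play_rows --moves '[[[0,0,-0.06,0,0,0,0.7],[0,0,-0.12,0,0,0,0.7],[0,0,-0.16,0,0,0,0.7],[0,0,-0.18,0,0,0,0.7],[0,0,-0.18,0,0,0,0.7]]]'

```text
t: 10.42
tcp_pos: [568.7, 114.0, 56.6]
orientation: [[-0.277, 0.961, 0.004], [0.961, 0.277, 0.001], [-0.0, 0.004, -1.0]]
wrist_force: [-2.6, 0.8, 14.5]
opening: 38.5
```

```bash
python3 -c "
from chk import *
w=snap('wrist','w11');chk(w,568.4,114,2.6)
v=pickle.load(open('pics/w9.pkl','rb'))
cv2.imwrite('pics/c6.png',np.hstack([cv2.resize(q['frame'][200:390,230:430],(400,380),interpolation=3) for q in (v,w)])[...,::-1])"
```

```text
red r 37.1 ang-nominal -0.36 px 116 [307.2 211.5]
green r 38.6 ang-nominal -0.52 px 124 [374.7 357.4]
t 10.4167 tcp [568.7 114.   56.6] yaw 16.09 F [-2.6  0.8 14.5] T [ 0.03  0.41 -0.14] q6 -0.276 38.5
```

View pics/c6.png

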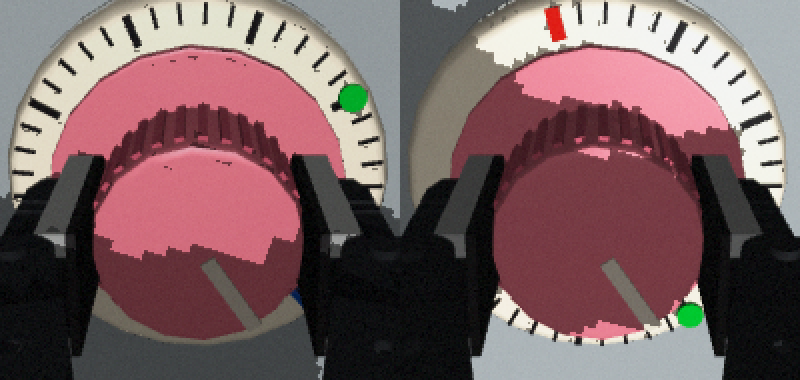

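Request:
play_rows --moves '[[[0,0,-0.008,0,0,0,0.7],[0,0,-0.008,0,0,-1.5,0.7],[0,0,-0.008,0,0,-3,0.7],[0,0,-0.008,0,0,-4,0.7],[0,0,-0.008,0,0,-4,0.7],[0,0,-0.008,0,0,-4,0.7]]]'

```text
t: 10.97
tcp_pos: [568.4, 113.9, 59.2]
orientation: [[-0.284, 0.959, 0.003], [0.959, 0.284, 0.001], [-0.0, 0.003, -1.0]]
wrist_force: [2.1, 0.8, 5.4]
opening: 38.7
```

Request:
play_rows --moves '[[[0,0,0,-0.1,0.4,0,0.7],[0,0,0,-0.1,0.4,-0.3,0.7],[0,0,0,-0.1,0.4,-0.3,0.7]]]' --newtons 20

```text
t: 11.22
tcp_pos: [568.4, 114.0, 59.2]
orientation: [[-0.284, 0.959, 0.002], [0.959, 0.284, 0.001], [0.0, 0.002, -1.0]]
wrist_force: [2.1, 1.9, 5.6]
opening: 38.7
```

Request:
play_rows --moves '[[[0,0,0,0,0,0,0.5],[0,0,0,0,0,0,0.45],[0,0,0,0,0,0,0.4],[0,0,0,0,0,0,0.35],[0,0,0,0,0,0,0.35],[0,0,0,0,0,0,0.35]]]'

```text
t: 11.72
tcp_pos: [567.4, 113.6, 58.6]
orientation: [[-0.284, 0.959, -0.001], [0.959, 0.284, 0.0], [0.0, -0.001, -1.0]]
wrist_force: [0.4, 1.2, -0.2]
opening: 55.5
```

Request:
play_rows --moves '[[[0,0,0,0,1,-10,0.35],[0,0,0,0,1,-30,0.35],[0,0,0,0,1,-60,0.3],[0,0,0,0,1,-100,0.2],[0,0,0,0,1,-140,0],[0,0,0,0,1,-140,0],[0,0,0,0,1,-140,0],[0,0,0,0,1,-140,0]]]'

```text
t: 12.38
tcp_pos: [568.4, 113.9, 199.4]
orientation: [[-0.284, 0.959, 0.001], [0.959, 0.284, -0.0], [-0.0, 0.001, -1.0]]
wrist_force: [-0.7, -0.2, -1.2]
opening: 85.4
```

```bash
python3 -c "
from chk import *
w=snap('wrist','w12');x=fit(w,568.4,114,1);print(x);chk(w,568.4,114,0)
u,v=map(int,proj(w,(568.4,114,50)));print(u,v)
w1=pickle.load(open('pics/w1.pkl','rb'))
cv2.imwrite('pics/c7.png',cv2.resize(w['frame'][v-65:v+65,u-80:u+80],(800,650),interpolation=3)[:600,:,::-1])"
```

```text
(array([568.31405815, 113.8792831 ]), np.float64(0.008236434108527133))
red r 37.0 ang-nominal -0.10 px 29 [317.7 175.9]
green r 38.6 ang-nominal -0.54 px 44 [354.  258.9]
blue r 37.2 ang-nominal -0.81 px 37 [295.5 250.8]
t 12.3833 tcp [568.4 113.9 199.4] yaw 16.51 F [-0.7 -0.2 -1.2] T [-0.   -0.01  0.  ] q6 -0.283 85.4
328 224
```

View pics/c7.png

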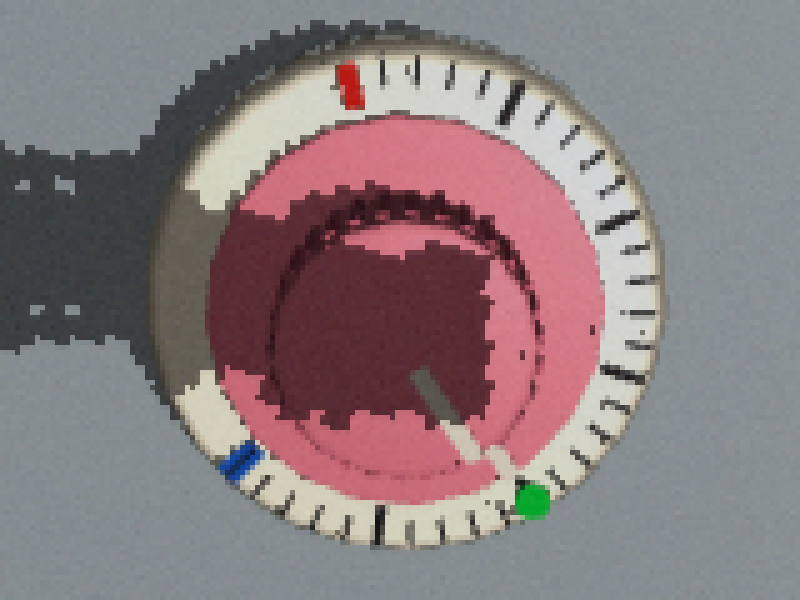

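```bash
python3 -c "
from chk import *
d=pickle.load(open('pics/w12.pkl','rb'));c=np.array([568.35,113.9])
f=lambda x,y,z:onz(d,248+(x+.5)/5-.5,159+(y+.5)/5-.5,z)[:2]
a,b=f(420,375,65),f(473,458,65);e,g=f(493,452,41),f(512,480,41)
for A in (b-a,b-c,e-c,g-c): t=np.degrees(np.arctan2(*A[::-1]))+.5; print(t,(120-t)/8,np.hypot(*A))
a=snap('scene','s9');b=snap('side','d9')
for n,q in(('s0',a),('d0',b)):
  o=pickle.load(open(f'pics/{n}.pkl','rb')); df=np.abs(o['frame'].astype(int)-q['frame']).sum(2)>90
  for (x,y,z) in [(605,-53,20),(677,262,30),(465,260,20)]:
    u,v=map(int,proj(q,(x,y,z)));print(n,(u,v),df[v-12:v+12,u-12:u+12].mean())"
```

```text
-41.2656051921401 20.158200649017513 14.993060177594057
-40.46240319221964 20.057800399027457 18.686915582821584
-40.42497901478293 20.053122376847867 26.44851488228725
-40.27388375117084 20.034235468896355 32.16212932060139
s0 (321, 326) 0.0
s0 (470, 269) 0.0
s0 (401, 202) 0.7673611111111112
d0 (391, 294) 0.0
d0 (375, 164) 0.08680555555555555
d0 (272, 185) 0.0
```

```bash
python3 -c "
from bench import arm,readout
print(readout.read_state()['t'],arm.finish_job())"
```

```text
the job is handed in; nothing more can be done
12.5333 None
```

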